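# Unlock and open the terminal enclosure

## Robot

A 6-joint arm with a two-finger parallel gripper is mounted at the origin on a cart in front of the work surface, level with it; the furniture and walls round the work are solid. World frame = base frame: x ahead of the robot, y to its left, z up, the work surface at z = 0. Lengths are in m, angles in rad, forces in N, time in s.
With the tool pointing down it reaches from about 0.25 to 0.725 m from the base axis. Payload 4 kg.
Tool frame: the origin (TCP) lies between the finger pads; the fingertips stand 25 mm ahead of it and the grasp point (between the pads) lies 6 mm ahead of it; z points along the fingers, y is the line along which they close (so a half turn about z gives the same grasp; the last joint's range is limited). The gripper opens to 85 mm and grips with 20 to 120 N. Pads are 22 mm wide; open, the fingers measure 114 mm over their backs; the gripper's body (76 mm by 85 mm) begins 54 mm behind the grasp point. The pads swing forward as they close: fully open they stand 13 mm farther back than shut.
Start: joints at [-1.142, 0.241, 0.005, 1.335, 0, 1.571], TCP at [0.208, -0.455, 0.225] pointing down, gripper open.
Joint ranges: [-2.72, 2.72], [-1.05, 1.87], [-1.09, 1.28], [-1.99, 2.15], [-1.42, 1.44], [-3.14, 3.14]. Speed limits (rad/s): [2.79, 2.79, 3.14, 3.14, 3.14, 3.14].

## Interface

Orientations are given as a unit quaternion [x, y, z, w].
In Python, from workcell import bot gives the robot as it stands. The module is installed in compiled form; this text tells all that it offers.
- The arm moves only by the shell command python3 -m pendant 'ROWS'. ROWS is JSON, one flat list of numbers, 7 for each row, row after row: the shift along the tool's x, y, z normalised to -1 to 1, where 1 is 0.5 m, then the turn, a rotation vector about the tool's x, y, z normalised to -1 to 1, where 1 is 180 degrees, then the opening, from 0 (shut) to 1 (fully open). In form: [tx, ty, tz, ax, ay, az, fingers, tx, ty, tz, ax, ay, az, fingers, ...]. A call has exactly 10 rows; each row is the pose to reach, as a shift and turn from the pose commanded when the call began, along the tool's axes at that moment, turning the shorter way round; what a row does not reach only later rows make up. A row lasts 1/12 s, in which the tool goes at most 41.7 mm and 7.16 degrees, less where a joint would pass 70% of its speed; a pose out of reach is approached as far as the arm can. A call with a number of a shift or a turn outside -1 to 1 is refused whole. A call with a gripper value outside its range is refused whole. The fingers move at their own pace and stop on an object; the grip force is fixed at half the most. Time passes only in rows, so rows that repeat a pose let the fingers close, or fill a call up. It gives the time, the measured TCP pose, the force, the opening and the grip force at its end, in the units of the state.
- bot.get_obs(): the state, without advancing time (a new reading comes with each control period).
- bot.camera(name): name is "side" or "top" or "wrist"; returns a dict with "pixels" (420x560x3 uint8, red, green, blue), "mtx" (3x3 intrinsics, pixels), "cam_to_world" (4x4, takes a point from camera to world coordinates); the wrist camera has in their place "hand_eye" (4x4, takes a point from camera to tool coordinates, whose origin is the TCP and whose axes are the flange's). Camera axes: x right, y up, looking along -z (the intrinsics and any distortion apply to the point x, -y, -z); pixel columns grow to the right and rows downward; lengths in m; the calibration is good to about 2 mm. The wrist camera is an equidistant fisheye: a pixel r from the principal point sees the ray r / f radians off the axis. A picture is of the moment at which its call begins: read the wrist's pose just before it. There is no depth.
- bot.job_done(): hands the job in; it is judged then, once.
The state is a dict: "clock": time; "joint_pos": joint angles; "joint_vel": joint speeds; "tau": joint torques, N m; "eef_pos": TCP position; "tool_rot": TCP orientation; "ft_force": force on the tool from outside, world axes, zero at the start; "ft_torque": the same for the moment, N m; "grip_width": finger opening in m; "grasp_force": force on a finger pad.
Only numpy, scipy, OpenCV 4.12 (cv2) and the standard library are available. Lean on these libraries where they do the work, as an engineer would, in place of code of your own. Each camera call takes 0.05 s, during which the arm holds its last target. There are 200 camera calls.

## Task

The feeder's terminal enclosure lies on its back on the bench, shut. Turn both of its winged quarter-turn fasteners anticlockwise to unlocked while the door is still down, then swing the door up until it stands about upright or beyond and stays open by itself. Leave the tools and other loose things around it where they lie.

Things in the scene. Friction and masses are not known exactly. Their poses are not given: they have to be found in the camera images.
- enclosure: grey sheet-steel wall enclosure lying on its back, fixed to the bench, 190 (its x) x 300 (its y) x 112 mm high with the door shut. Origin: centre of its underside. Its +x points to the hinge edge at the back, away from the robot; z up. The tub is open under the door and fitted with terminals and modules up to 78 mm above the bench.
- door (a joint): door angle, rad: 0 shut, 1.57 upright, 1.83 at its stop. 196 x 306 x 12.5 mm, about 0.55 kg; turns about the line through door_hinge along the enclosure's y, its front edge rising and swinging away from the robot. Stiff hinges hold it at any angle (7 to 10 N at the handle lift it). Shut, its outer face is 112 mm above the bench. While a fastener is locked it lifts no more than 3 mm.
- door_hinge (a point): middle of the hinge pin, at the height of the outer face of the shut door, 99 mm behind the enclosure's centre
- door_handle (a point): middle of the door's bow handle: a round steel bar 10 mm thick along the enclosure's y, straight for 92 mm, on two posts 104 mm apart; bar axis 38 mm off the outer face, 163 mm from the hinge line and 35 mm from the door's front edge
- door_edge (a point): middle of the door's front free edge, on the outer face, 198 mm from the hinge line; the door is 12.5 mm thick there
- fastener_left (a joint): angle of the left fastener, rad, seen from outside the door: 0 locked (wing square to the door's front edge), 1.57 unlocked (wing parallel to the front edge); grows anticlockwise seen from above the shut door; light friction (0.07 N m) holds it where it is left. Its cam tongue lets go of the rim at about 1.2 rad.
- fastener_right (a joint): angle of the right fastener, as the left one
- fastener_left_wing (a point): point on the left fastener's axis, 26 mm above the door's outer face, where its wing is gripped. Black plastic wing 46 mm long, 12 mm thick, its flat sides reaching from 10 to 34 mm above the door; round foot 24 mm in diameter, 5 mm high. Axis 113 mm to the left (enclosure +y) of the handle's middle and 35 mm from the front edge. The point's x runs along the wing.
- fastener_right_wing (a point): the same on the right fastener, 113 mm to the right (enclosure -y) of the handle's middle
- screwdriver: loose screwdriver, orange and black handle, 213 mm long, lying to the right of the enclosure; origin under its middle
- multimeter: loose multimeter, yellow edge, 142 x 75 x 45 mm, on the right of the bench; origin under its middle
- tape_amber: loose roll of amber tape, 99 mm across, 19 mm high, lying flat on the right; origin under its middle
- marker: loose marker pen, 131 mm long, lying at the front edge of the bench; origin under its middle
- hex_key: loose hex key, 99 x 35 x 6 mm, on the left of the bench; origin under its middle
- go_gauge: loose steel ring gauge, 48 mm across, 14 mm high, on the left of the bench; origin under its middle

How it is judged:
On the way:
1. both fasteners are unlocked while the door is still shut (value of joint each of fastener_left, fastener_right above 1.3 rad and value of joint door below 0.1 rad), for 0.2 s.
At the end, for the whole second after the job is handed in: the door stands open at more than 1.35 rad (77 degrees) and is at rest, let go; both fasteners are still at unlocked (more than 1.3 rad) (value of joint door above 1.35 rad and velocity of joint door between -0.05 and 0.05 rad/s and value of joint each of fastener_left, fastener_right above 1.3 rad); the robot touches nothing.
It fails at once if a loose tool or thing beside the enclosure is moved more than 30 mm (distance of any of screwdriver, multimeter, tape_amber, marker, hex_key, go_gauge from where it was at the start of the episode above 0.03 m).
It also fails if it takes over 72 s, if anything falls off the work surface, if the arm or the gripper's body presses on something with over 40 N, if the wrist force passes 120 N, or if a joint passes its speed limit or range.

## Working session

There is one attempt and no reset: what is moved stays moved. The work goes in short steps, Python scripts to look and compute and a shell command to move; the robot and the scene stay as the last step left them, time stands still between calls to the robot, and variables do not carry over. Pictures are saved under pics/ and viewed, at most 11 in all, crops included, and the job is handed in when it is done.

```bash
mkdir -p pics; python3 - <<'E'
from workcell import bot
import cv2,numpy as np
o=bot.get_obs();print({k:np.round(v,3).tolist() for k,v in o.items()})
ims=[]
for n in("top","side"):
    c=bot.camera(n);cv2.imwrite(f"pics/{n}.png",c["pixels"][:,:,::-1]);np.savez(f"pics/{n}.npz",**c)
    print(n,np.round(c["mtx"],1).tolist(),np.round(c["cam_to_world"],3).tolist(),[k for k in c])
E
```

```text
{'clock': 0.0, 'joint_pos': [-1.142, 0.241, 0.004, 1.335, -0.0, 1.571], 'joint_vel': [0.002, -0.001, -0.001, 0.001, -0.001, 0.001], 'tau': [0.001, -37.232, 25.241, 0.017, 0.0, -0.0], 'eef_pos': [0.208, -0.454, 0.224], 'tool_rot': [0.977, 0.213, -0.0, -0.001], 'ft_force': [0.071, -0.342, -0.313], 'ft_torque': [-0.017, -0.001, 0.008], 'grasp_force': 0.0, 'grip_width': 0.085}
top [[389.8, 0.0, 279.8], [0.0, 389.8, 206.7], [0.0, 0.0, 1.0]] [[-0.012, 0.987, -0.161, 0.327], [-1.0, -0.009, 0.02, -0.068], [0.018, 0.161, 0.987, 1.261], [0.0, 0.0, 0.0, 1.0]] ['pixels', 'mtx', 'cam_to_world']
side [[423.5, 0.0, 285.2], [0.0, 423.5, 206.0], [0.0, 0.0, 1.0]] [[-0.974, 0.1, -0.201, 0.273], [-0.224, -0.379, 0.898, 1.039], [0.014, 0.92, 0.392, 0.613], [0.0, 0.0, 0.0, 1.0]] ['pixels', 'mtx', 'cam_to_world']
```

View pics/top.png

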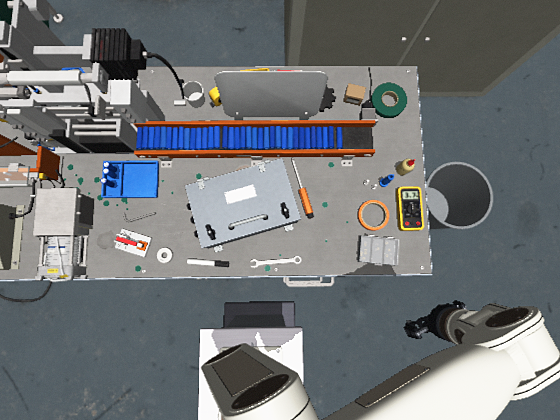

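View pics/side.png

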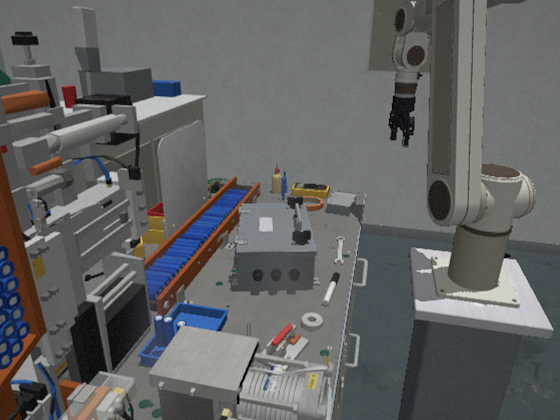

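The top view shows the enclosure centred near (243,203), turned by about 12°. The handle is near (249,222), and the fasteners are near (285,210) on the right and (211,234) on the left. The side view confirms the box lies in front of the conveyor.

```bash
cat > h.py <<'E'
import numpy as np,cv2
def ray(c,u,v,z):
    M=c["cam_to_world"];K=c["mtx"]
    d=M[:3,:3]@np.array([(u-K[0,2])/K[0,0],-(v-K[1,2])/K[1,1],-1]);p=M[:3,3]
    return p+d*(z-p[2])/d[2]
def proj(c,P):
    M=c["cam_to_world"];q=M[:3,:3].T@(np.array(P)-M[:3,3]);K=c["mtx"]
    return np.array([K[0,2]+K[0,0]*q[0]/-q[2],K[1,2]-K[1,1]*q[1]/-q[2]])
E
python3 - <<'E'
from h import *
c=np.load("pics/top.npz");im=c["pixels"]
g=im.max(2)
m=np.zeros(g.shape,np.uint8);m[175:245,195:300]=(g[175:245,195:300]<60)
n,l,s,ce=cv2.connectedComponentsWithStats(m)
for i in range(1,n):
    if s[i,4]>5: print(s[i],ce[i],ray(c,*ce[i],0.138).round(4))
# door lid mask: bluish grey
cv2.imwrite("pics/crop.png",cv2.resize(im[150:260,175:325,::-1],None,fx=5,fy=5,interpolation=cv2.INTER_CUBIC))
E
```

```text
[281 203   8  16  64] [284.421875 210.484375] [ 0.4984 -0.1039  0.138 ]
[263 216   5   4  10] [265.4 217.8] [ 0.4774 -0.0484  0.138 ]
[217 221  81  24  91] [256.47252747 232.98901099] [ 0.4335 -0.0224  0.138 ]
[206 225  10  15  67] [210.56716418 231.74626866] [0.4384 0.1096 0.138 ]
[229 227   5   3   9] [230.88888889 228.        ] [0.4487 0.0513 0.138 ]
[195 231   3   7  14] [195.85714286 233.85714286] [0.4328 0.1517 0.138 ]
```

View pics/crop.png

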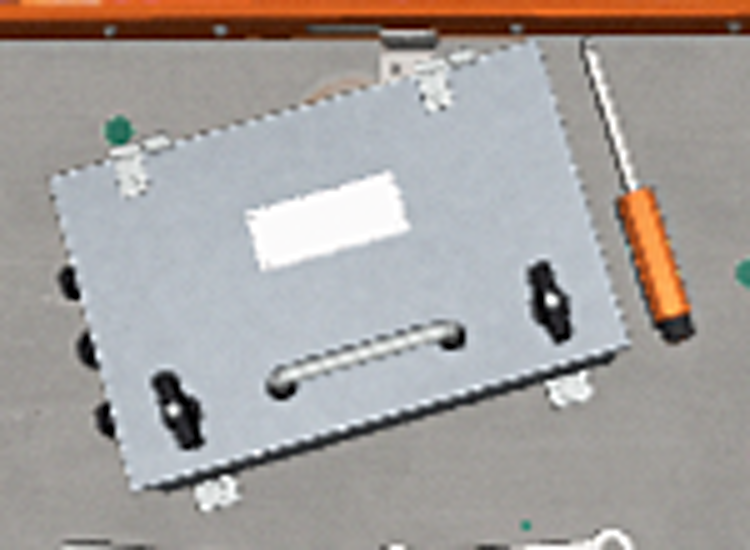

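The crop shows both wings square to the front edge (locked). The door corners are at crop (52,178), (535,42), (628,345) and (135,488).

```bash
python3 - <<'E'
from h import *
c=np.load("pics/top.npz")
px=np.array([(52,178),(535,42),(628,345),(135,488)])/5+[175-.4,150-.4]
W=np.array([ray(c,*p,.112)[:2] for p in px]);print(W.round(4))
L=np.array([(98,153),(98,-153),(-98,-153),(-98,153)])/1000.
a,b=L-L.mean(0),W-W.mean(0)
th=np.arctan2((a[:,0]*b[:,1]-a[:,1]*b[:,0]).sum(),(a*b).sum())
R=np.array([[np.cos(th),-np.sin(th)],[np.sin(th),np.cos(th)]]);t=W.mean(0)-R@L.mean(0)
print("yaw",th,"c",t,"res",(L@R.T+t-W).round(4).tolist())
for n,p in dict(fl=(-.064,.113),fr=(-.064,-.113),h=(-.064,0),hinge=(.099,0)).items(): print(n,(R@p+t).round(4))
for n,u,v,z in(("flcap",175+173/5-.4,150+411/5-.4,.146),("frcap",175+551/5-.4,150+299/5-.4,.146),("h1",175+280/5-.4,150+382/5-.4,.15),("h2",175+453/5-.4,150+333/5-.4,.15)): print(n,ray(c,u,v,z).round(4))
E
```

```text
[[ 0.5818  0.1925]
 [ 0.6643 -0.0984]
 [ 0.4775 -0.1514]
 [ 0.396   0.1392]]
yaw 0.27572919588006023 c [0.52988463 0.02045975] res [[0.0007, 0.0019], [0.0016, -0.0017], [-0.0003, -0.0021], [-0.002, 0.0018]]
fl [0.4375 0.1118]
fr [ 0.4991 -0.1057]
h [0.4683 0.003 ]
hinge [0.6251 0.0474]
flcap [0.4375 0.1123 0.146 ]
frcap [ 0.5003 -0.1048  0.146 ]
h1 [0.4531 0.0509 0.15  ]
h2 [ 0.4804 -0.048   0.15  ]
```

```bash
cat > g.py <<'E'
import sys,numpy as np
from scipy.spatial.transform import Rotation as R
from workcell import bot
x,y,z,yaw=map(float,sys.argv[1:5])
o=bot.get_obs();r=R.from_quat(o["tool_rot"])
t=R.from_euler("z",yaw)*R.from_euler("x",np.pi)
print("clk",o["clock"],"pos",np.round(o["eef_pos"],4),"F",np.round(o["ft_force"],1),"q",np.round(o["joint_pos"],2),"w",round(o["grip_width"],4))
print("shift",(r.inv().apply(np.array([x,y,z])-o["eef_pos"])/.5).round(4),"turn",((r.inv()*t).as_rotvec()/np.pi).round(4))
E
python3 g.py .4995 -.1053 .22 .276
```

```text
clk 0.1 pos [ 0.2077 -0.4542  0.2238] F [-0.9  0.2 -0.1] q [-1.14  0.24  0.    1.34  0.    1.57] w 0.0853
shift [ 0.821  -0.3919  0.0083] turn [-0.0006  0.      0.0487]
```

```bash
python3 -m pendant '[0.1,-0.05,0.008,0,0,0.049,0.6, 0.2,-0.09,0.008,0,0,0.049,0.6, 0.28,-0.13,0.008,0,0,0.049,0.6, 0.35,-0.17,0.008,0,0,0.049,0.6, 0.42,-0.2,0.008,0,0,0.049,0.6, 0.5,-0.24,0.008,0,0,0.049,0.6, 0.57,-0.27,0.008,0,0,0.049,0.6, 0.64,-0.31,0.008,0,0,0.049,0.6, 0.7,-0.335,0.008,0,0,0.049,0.6, 0.7,-0.335,0.008,0,0,0.049,0.6]'; python3 g.py .4995 -.1053 .22 .276
```

```text
clock: 0.93
eef_pos: [0.4589, -0.153, 0.2202]
tool_rot: [0.99, 0.139, 0.0, -0.001]
ft_force: [0.6, -0.1, 0.0]
grip_width: 0.0513
grasp_force: 0.0
clk 0.9333 pos [ 0.4589 -0.153   0.2202] F [ 0.6 -0.1  0. ] q [-0.32  0.21 -0.05  1.31  0.    2.54] w 0.0513
shift [ 0.1044 -0.0694  0.0006] turn [-0.0004 -0.0003  0.0011]
```

Close in above the right wing, then check with the wrist camera.

```bash
python3 -m pendant '[0.05,-0.035,0,0,0,0,0.6, 0.104,-0.069,0,0,0,0,0.6, 0.104,-0.069,0.02,0,0,0,0.6, 0.104,-0.069,0.04,0,0,0,0.6, 0.104,-0.069,0.04,0,0,0,0.6, 0.104,-0.069,0.04,0,0,0,0.6, 0.104,-0.069,0.04,0,0,0,0.6, 0.104,-0.069,0.04,0,0,0,0.6, 0.104,-0.069,0.04,0,0,0,0.6, 0.104,-0.069,0.04,0,0,0,0.6]'; python3 g.py .4995 -.1053 .145 .276
python3 - <<'E'
from workcell import bot
import cv2,numpy as np
from scipy.spatial.transform import Rotation as R
o=bot.get_obs();c=bot.camera("wrist");im=c["pixels"].copy();K=c["mtx"];H=c["hand_eye"]
T=np.eye(4);T[:3,:3]=R.from_quat(o["tool_rot"]).as_matrix();T[:3,3]=o["eef_pos"]
print(np.round(H,3).tolist())
for P,col in(((.4995,-.1053,.146),(255,0,0)),((.4804,-.048,.15),(0,255,0)),((.4531,.0509,.15),(0,255,0)),((.4775,-.1514,.112),(0,0,255))):
    q=np.linalg.inv(T@H)@np.array([*P,1]);v=np.array([q[0],-q[1],-q[2]]);th=np.arctan2(np.hypot(v[0],v[1]),v[2]);k=th/np.hypot(v[0],v[1])
    u=(int(K[0,0]*v[0]*k+K[0,2]),int(K[1,1]*v[1]*k+K[1,2]));print(P,u);cv2.drawMarker(im,u,col,0,12,1)
cv2.imwrite("pics/w1.png",im[:,:,::-1])
E
```

```text
clock: 1.77
eef_pos: [0.4972, -0.1101, 0.2012]
tool_rot: [0.991, 0.136, 0.0, 0.0]
ft_force: [-0.1, -0.7, -0.6]
grip_width: 0.0513
grasp_force: 0.0
clk 1.7667 pos [ 0.4972 -0.1101  0.2012] F [-0.1 -0.7 -0.6] q [-0.22  0.27 -0.02  1.28 -0.    2.65] w 0.0513
shift [ 0.0069 -0.0082  0.1123] turn [ 0.0002 -0.0003 -0.0007]
[[-0.0, 0.964, 0.264, 0.066], [1.0, 0.0, 0.001, -0.001], [0.001, 0.264, -0.964, -0.151], [0.0, 0.0, 0.0, 1.0]]
(0.4995, -0.1053, 0.146) (275, 220)
(0.4804, -0.048, 0.15) (185, 226)
(0.4531, 0.0509, 0.15) (64, 224)
(0.4775, -0.1514, 0.112) (324, 248)
```

View pics/w1.png

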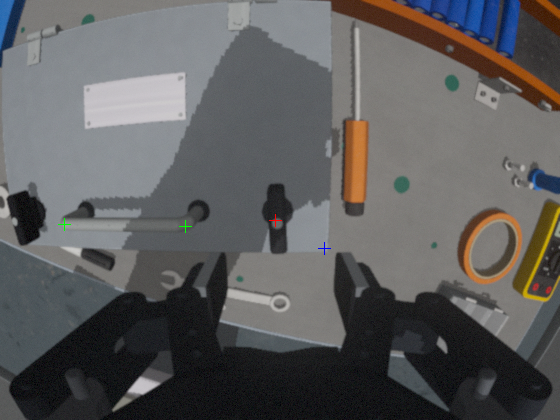

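The wrist view shows the right wing's cap at (277,222) against a predicted (275,220), so it agrees within about 1 mm. The path down is clear.

```bash
python3 -m pendant '[0.007,-0.007,0,0,0,0,0.6, 0.007,-0.007,0.03,0,0,0,0.6, 0.007,-0.007,0.06,0,0,0,0.6, 0.007,-0.007,0.09,0,0,0,0.6, 0.007,-0.007,0.112,0,0,0,0.6, 0.007,-0.007,0.112,0,0,0,0.6, 0.007,-0.007,0.112,0,0,0,0.6, 0.007,-0.007,0.112,0,0,0,0, 0.007,-0.007,0.112,0,0,0,0, 0.007,-0.007,0.112,0,0,0,0]'; python3 g.py .4995 -.1053 .145 .276
```

```text
clock: 2.65
eef_pos: [0.5004, -0.1053, 0.1456]
tool_rot: [0.991, 0.137, 0.001, 0.0]
ft_force: [-0.2, -0.2, 0.5]
grip_width: 0.0156
grasp_force: 0.0
clk 2.65 pos [ 0.5004 -0.1053  0.1456] F [-0.2 -0.2  0.5] q [-0.21  0.31 -0.11  1.15  0.    2.66] w 0.0156
shift [-0.0017 -0.0006  0.0012] turn [ 0.0003 -0.0006 -0.0004]
```

```bash
python3 -m pendant '[0,0,0,0,0,0,0, 0,0,0,0,0,0,0, 0,0,0,0,0,-0.03,0, 0,0,0,0,0,-0.06,0, 0,0,0,0,0,-0.09,0, 0,0,0,0,0,-0.12,0, 0,0,0,0,0,-0.15,0, 0,0,0,0,0,-0.18,0, 0,0,0,0,0,-0.21,0, 0,0,0,0,0,-0.24,0]'; python3 g.py .5 -.1053 .1456 1.847
```

```text
clock: 3.48
eef_pos: [0.4998, -0.1053, 0.1448]
tool_rot: [0.869, 0.494, 0.0, 0.0]
ft_force: [0.8, 0.3, -0.3]
grip_width: -0.0002
grasp_force: 0.0
clk 3.4833 pos [ 0.4998 -0.1053  0.1448] F [ 0.8  0.3 -0.3] q [-0.21  0.31 -0.11  1.15 -0.    1.9 ] w -0.0002
shift [ 0.0002  0.0004 -0.0016] turn [ 1.00e-04  0.00e+00 -2.59e-01]
```

The fingers closed on nothing, so I'll look.

```bash
python3 - <<'E'
from workcell import bot
import cv2,numpy as np
a=bot.camera("wrist")["pixels"];cv2.imwrite("pics/w2.png",a[:,:,::-1])
b=bot.camera("side");np.savez("pics/side2.npz",**b)
cv2.imwrite("pics/s2.png",cv2.resize(b["pixels"][170:300,220:350,::-1],None,fx=4.5,fy=4.5,interpolation=cv2.INTER_CUBIC))
E
```

```text
(no output)
```

View pics/w2.png

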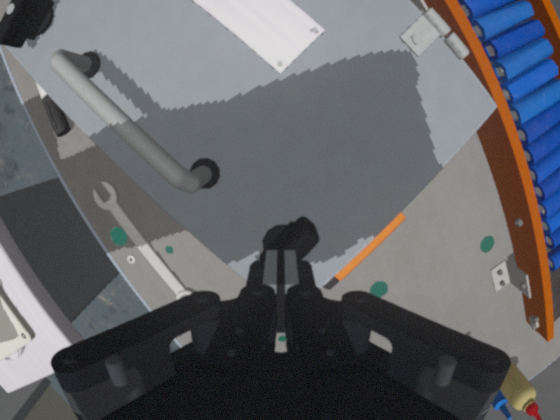

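View pics/s2.png

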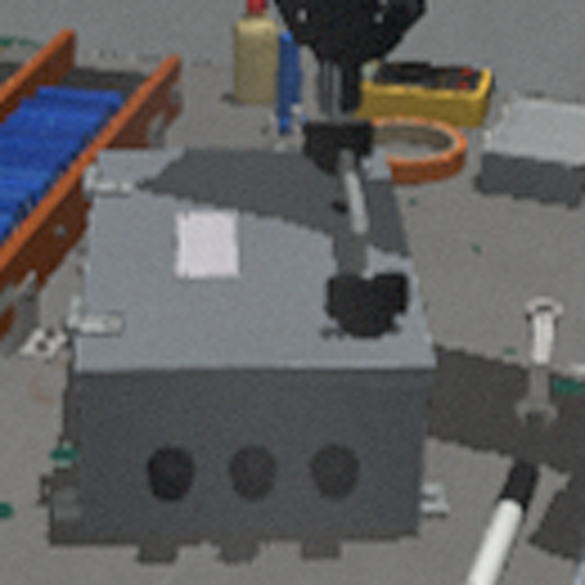

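```bash
python3 - <<'E'
from h import *
c=np.load("pics/side2.npz")
f=lambda P:((proj(c,P)-[220,170])*4.5).round(0)
for z in(.112,.12,.135,.146,.16,.2):print(z,f((.4998,-.1053,z)), "L",f((.4375,.112,z)))
print([f((*p,.112)) for p in((.5818,.1925),(.6643,-.0984),(.4775,-.1514),(.396,.1392))])
t=np.load("pics/top.npz");
# height from two views: left wing cap, label? use door front-left corner side px
def tri(pt,ps):
    A=[];b=[]
    for cc,p in((t,pt),(c,ps)):
        o=cc["cam_to_world"][:3,3];d=ray(cc,*p,0)-o;d/=np.linalg.norm(d);P=np.eye(3)-np.outer(d,d);A.append(P);b.append(P@o)
    return np.linalg.lstsq(np.vstack(A),np.hstack(b),rcond=None)[0]
s=lambda u,v:(220+u/4.5-.4,170+v/4.5-.4)
print("FL corner",tri((202-.4,247.6-.4),s(433,362)),"BL",tri((185,185.2),s(80,370)))
E
```

```text
0.112 [337. 168.] L [367. 328.]
0.12 [337. 157.] L [367. 316.]
0.135 [338. 136.] L [368. 292.]
0.146 [338. 121.] L [369. 274.]
0.16 [338. 101.] L [369. 251.]
0.2 [340.  43.] L [372. 184.]
[array([ 73., 366.]), array([ 98., 148.]), array([382., 146.]), array([433., 361.])]
FL corner [0.39642198 0.13918872 0.11207768] BL [0.58059337 0.19234673 0.11096862]
```

```bash
python3 - <<'E'
from h import *
from workcell import bot
c=bot.camera("wrist");K=c["mtx"];H=c["hand_eye"]
for z in(-.04,-.02,0,.006,.015,.025,.034):
    q=np.linalg.inv(H)@np.array([0,0,z,1]);v=np.array([q[0],-q[1],-q[2]]);k=np.arctan2(np.hypot(v[0],v[1]),v[2])/np.hypot(v[0],v[1])
    print(z,(K[0,0]*v[0]*k+K[0,2]).round(),(K[1,1]*v[1]*k+K[1,2]).round())
s=np.load("pics/side.npz")
for z in(.2,.212,.224): print(z,proj(s,(.208,-.454,z)))
o=bot.get_obs();print(o["joint_pos"].round(4) if hasattr(o["joint_pos"],"round") else o["joint_pos"],o["eef_pos"])
cv2.imwrite("pics/w3.png",np.hstack([cv2.resize(c["pixels"][190:310,220:350,::-1],None,fx=4,fy=4,interpolation=cv2.INTER_CUBIC)]))
E
```

```text
-0.04 284.0 301.0
-0.02 283.0 279.0
0 283.0 261.0
0.006 283.0 256.0
0.015 283.0 250.0
0.025 283.0 243.0
0.034 283.0 238.0
0.2 [396.80485575 154.83173951]
0.212 [397.20489615 151.52130483]
0.224 [397.60748014 148.18982126]
[-0.2076  0.3104 -0.1145  1.1457  0.      1.9074] [ 0.49971594 -0.10527161  0.14476581]
```

View pics/w3.png

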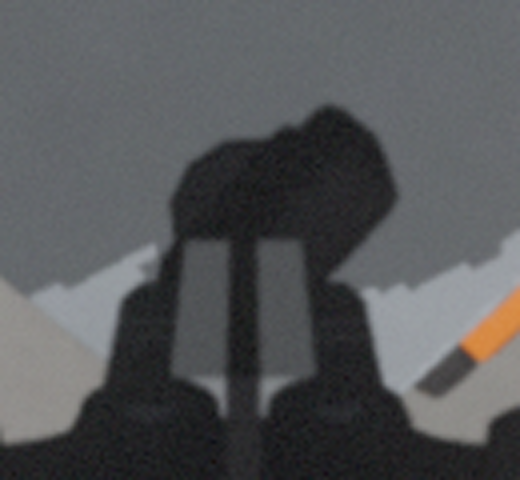

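The calibrated views put the fingertips near z≈0.147, above the wing. The fingers therefore reach about 25 mm less than the stated figure suggests. I'll turn back with the fingers open, go 10 mm lower and test the grip.

```bash
python3 -m pendant '[0,0,-0.01,0,0,0.03,0.6, 0,0,-0.01,0,0,0.06,0.6, 0,0,-0.01,0,0,0.09,0.6, 0,0,-0.01,0,0,0.12,0.6, 0,0,-0.01,0,0,0.16,0.6, 0,0,-0.01,0,0,0.2,0.6, 0,0,-0.01,0,0,0.24,0.6, 0,0,0,0,0,0.24,0.6, 0,0,0.01,0,0,0.24,0.6, 0,0,0.02,0,0,0.24,0.6]';python3 -m pendant '[0,0,0,0,0,0,0.6, 0,0,0,0,0,0,0, 0,0,0,0,0,0,0, 0,0,0,0,0,0,0, 0,0,0,0,0,0,0, 0,0,0,0,0,0,0, 0,0,0,0,0,0,0, 0,0,0,0,0,0,0, 0,0,0,0,0,0,0, 0,0,0,0,0,0,0]'; python3 g.py .4997 -.1053 .13 .276
```

```text
clock: 4.47
eef_pos: [0.4996, -0.1052, 0.134]
tool_rot: [0.99, 0.138, -0.0, -0.0]
ft_force: [-0.5, -0.7, -0.2]
grip_width: 0.0513
grasp_force: 0.0
clock: 5.3
eef_pos: [0.5002, -0.1067, 0.1351]
tool_rot: [0.991, 0.137, 0.0, 0.002]
ft_force: [1.0, -4.8, 0.6]
grip_width: 0.0095
grasp_force: 58.5
clk 5.3 pos [ 0.5002 -0.1067  0.1351] F [ 1.  -4.8  0.6] q [-0.21  0.32 -0.13  1.12 -0.    2.66] w 0.0095
shift [-0.0002 -0.003   0.0102] turn [ 0.001  -0.0001 -0.0006]
```

Gripped, with the tips about 10 mm below the wing top. I'll regrip 12 mm deeper and recentre.

```bash
python3 -m pendant '[0,0.002,0,0,0,0,0.5, 0,0.003,0,0,0,0,0.5, 0,0.003,0.006,0,0,0,0.5, 0,0.003,0.012,0,0,0,0.5, 0,0.003,0.018,0,0,0,0.5, 0,0.003,0.024,0,0,0,0.5, 0,0.003,0.024,0,0,0,0.5, 0,0.003,0.024,0,0,0,0, 0,0.003,0.024,0,0,0,0, 0,0.003,0.024,0,0,0,0]';python3 -m pendant '[0,0,0,0,0,0,0, 0,0,0,0,0,0,0, 0,0,0,0,0,0,0, 0,0,0,0,0,0,0, 0,0,0,0,0,-0.03,0, 0,0,0,0,0,-0.06,0, 0,0,0,0,0,-0.09,0, 0,0,0,0,0,-0.12,0, 0,0,0,0,0,-0.15,0, 0,0,0,0,0,-0.18,0]'; python3 g.py .4997 -.106 .122 1.847
```

```text
clock: 6.13
eef_pos: [0.5002, -0.1069, 0.1229]
tool_rot: [0.991, 0.137, 0.0, 0.0]
ft_force: [-1.1, 0.4, -1.3]
grip_width: 0.0103
grasp_force: 61.0
clock: 6.97
eef_pos: [0.5001, -0.1067, 0.1229]
tool_rot: [0.912, 0.41, 0.0, 0.0]
ft_force: [-1.8, -0.3, 2.6]
grip_width: 0.0105
grasp_force: 61.5
clk 6.9667 pos [ 0.5001 -0.1067  0.1229] F [-1.8 -0.3  2.6] q [-0.21  0.33 -0.15  1.09  0.    2.09] w 0.0105
shift [ 0.0005 -0.0016  0.0018] turn [ 1.000e-04 -0.000e+00 -3.191e-01]
```

```bash
python3 -m pendant '[0,0,0,0,0,-0.035,0, 0,0,0,0,0,-0.07,0, 0,0,0,0,0,-0.105,0, 0,0,0,0,0,-0.14,0, 0,0,0,0,0,-0.175,0, 0,0,0,0,0,-0.21,0, 0,0,0,0,0,-0.245,0, 0,0,0,0,0,-0.28,0, 0,0,0,0,0,-0.31,0, 0,0,0,0,0,-0.322,0]'; python3 g.py .4997 -.106 .122 1.847; python3 -m pendant '[0,0,0,0,0,0,0, 0,0,0,0,0,0,0, 0,0,0,0,0,0,0.6, 0,0,0,0,0,0,0.6, 0,0,0,0,0,0,0.6, 0,0,0,0,0,0,0.6, 0,0,-0.05,0,0,0,0.6, 0,0,-0.1,0,0,0,0.6, 0,0,-0.15,0,0,0,0.6, 0,0,-0.15,0,0,0,0.6]'; python3 g.py .4375 .112 .2 3.418
```

```text
clock: 7.8
eef_pos: [0.4999, -0.1067, 0.1229]
tool_rot: [0.6, 0.8, -0.0, -0.0]
ft_force: [-1.5, -0.4, 3.0]
grip_width: 0.0106
grasp_force: 61.7
clk 7.8 pos [ 0.4999 -0.1067  0.1229] F [-1.5 -0.4  3. ] q [-0.21  0.33 -0.15  1.09 -0.    1.08] w 0.0106
shift [0.0015 0.0001 0.0018] turn [-0.0001  0.      0.0026]
clock: 8.63
eef_pos: [0.5032, -0.1073, 0.2027]
tool_rot: [0.601, 0.799, 0.002, 0.004]
ft_force: [1.6, -0.7, 1.5]
grip_width: 0.0513
grasp_force: 0.0
clk 8.6333 pos [ 0.5032 -0.1073  0.2027] F [ 1.6 -0.7  1.5] q [-0.21  0.27 -0.01  1.28  0.    1.08] w 0.0513
shift [ 0.4578 -0.0046  0.0035] turn [ 0.001   0.0031 -0.4985]
```

```bash
python3 -m pendant '[0.07,0,0,0,0,-0.03,0.6, 0.14,0,0,0,0,-0.065,0.6, 0.21,0,0,0,0,-0.1,0.6, 0.28,0,0,0,0,-0.13,0.6, 0.34,0,0,0,0,-0.165,0.6, 0.38,0,0,0,0,-0.2,0.6, 0.4,0,0,0,0,-0.235,0.6, 0.43,-0.003,0,0,0,-0.27,0.6, 0.45,-0.004,0,0,0,-0.305,0.6, 0.457,-0.004,0,0,0,-0.34,0.6]'; python3 g.py .438 .1115 .2 3.418
```

```text
clock: 9.47
eef_pos: [0.434, 0.1136, 0.1971]
tool_rot: [0.107, 0.994, 0.0, -0.0]
ft_force: [-0.1, -0.2, 0.5]
grip_width: 0.0513
grasp_force: 0.0
clk 9.4667 pos [0.434  0.1136 0.1971] F [-0.1 -0.2  0.5] q [ 0.26  0.15 -0.18  1.24  0.    0.47] w 0.0513
shift [-0.0087 -0.0025 -0.0058] turn [ 1.000e-04 -2.000e-04 -1.562e-01]
```

Finish the turn, then view the left wing and check the right fastener.

```bash
python3 -m pendant '[-0.009,-0.002,0,0,0,-0.03,0.6, -0.009,-0.002,0,0,0,-0.07,0.6, -0.009,-0.002,0,0,0,-0.11,0.6, -0.009,-0.002,0,0,0,-0.14,0.6, -0.009,-0.002,0,0,0,-0.156,0.6, -0.009,-0.002,0,0,0,-0.156,0.6, -0.009,-0.002,0,0,0,-0.156,0.6, -0.009,-0.002,0,0,0,-0.156,0.6, -0.009,-0.002,0,0,0,-0.156,0.6, -0.009,-0.002,0,0,0,-0.156,0.6]'; python3 g.py .438 .1115 .123 3.418
python3 - <<'E'
from workcell import bot
import cv2,numpy as np
from scipy.spatial.transform import Rotation as R
o=bot.get_obs();c=bot.camera("wrist");im=c["pixels"].copy();K=c["mtx"];H=c["hand_eye"]
T=np.eye(4);T[:3,:3]=R.from_quat(o["tool_rot"]).as_matrix();T[:3,3]=o["eef_pos"]
for P in((.438,.1115,.146),(.5,-.1067,.146)):
    q=np.linalg.inv(T@H)@np.array([*P,1]);v=np.array([q[0],-q[1],-q[2]]);h=np.hypot(v[0],v[1]);k=np.arctan2(h,v[2])/h
    u=(int(K[0,0]*v[0]*k+K[0,2]),int(K[1,1]*v[1]*k+K[1,2]));print(P,u,K[0,0]);cv2.drawMarker(im,u,(255,0,0),0,10,1)
cv2.imwrite("pics/w4.png",im[:,:,::-1])
E
```

```text
clock: 10.3
eef_pos: [0.4389, 0.1103, 0.1975]
tool_rot: [-0.134, 0.991, 0.0, -0.0]
ft_force: [0.0, 0.2, 0.4]
grip_width: 0.0512
grasp_force: 0.0
clk 10.3 pos [0.4389 0.1103 0.1975] F [0.  0.2 0.4] q [ 0.25  0.16 -0.17  1.24  0.   -0.02] w 0.0512
shift [0.0011 0.0027 0.1491] turn [ 0.     -0.     -0.0027]
(0.438, 0.1115, 0.146) (281, 229) 325.19226210127806
(0.5, -0.1067, 0.146) (15, 227) 325.19226210127806
```

View pics/w4.png

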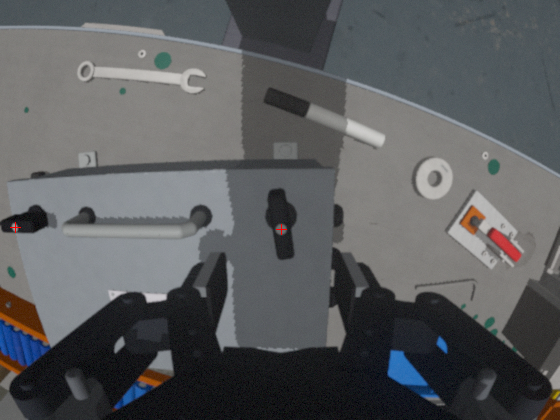

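The wrist view shows the right wing parallel to the handle (unlocked). The left wing is at (281,226), matching the prediction. Descend and grip.

```bash
python3 -m pendant '[0.001,0.003,0.04,0,0,-0.003,0.6, 0.001,0.003,0.08,0,0,-0.003,0.6, 0.001,0.003,0.11,0,0,-0.003,0.6, 0.001,0.003,0.13,0,0,-0.003,0.6, 0.001,0.003,0.149,0,0,-0.003,0.6, 0.001,0.003,0.149,0,0,-0.003,0.6, 0.001,0.003,0.149,0,0,-0.003,0, 0.001,0.003,0.149,0,0,-0.003,0, 0.001,0.003,0.149,0,0,-0.003,0, 0.001,0.003,0.149,0,0,-0.003,0]'; python3 -m pendant '[0,0,0,0,0,0,0, 0,0,0,0,0,0,0, 0,0,0,0,0,0,0, 0,0,0,0,0,0,0, 0,0,0,0,0,0,0, 0,0,0,0,0,0,0, 0,0,0,0,0,-0.03,0, 0,0,0,0,0,-0.06,0, 0,0,0,0,0,-0.09,0, 0,0,0,0,0,-0.12,0]'; python3 g.py .438 .1115 .123 4.988
```

```text
clock: 11.18
eef_pos: [0.4388, 0.1107, 0.1242]
tool_rot: [-0.138, 0.99, -0.001, 0.001]
ft_force: [1.1, -4.2, 2.5]
grip_width: 0.0102
grasp_force: 61.1
clock: 12.02
eef_pos: [0.4388, 0.1109, 0.1242]
tool_rot: [-0.323, 0.946, -0.001, 0.001]
ft_force: [-0.3, -4.7, 5.9]
grip_width: 0.0103
grasp_force: 61.6
clk 12.0167 pos [0.4388 0.1109 0.1242] F [-0.3 -4.7  5.9] q [ 0.25  0.22 -0.3   1.05 -0.   -0.41] w 0.0103
shift [0.0004 0.0019 0.0023] turn [-8.000e-04 -2.000e-04 -3.781e-01]
```

```bash
python3 -m pendant '[0,0,0,0,0,-0.038,0, 0,0,0,0,0,-0.076,0, 0,0,0,0,0,-0.114,0, 0,0,0,0,0,-0.152,0, 0,0,0,0,0,-0.19,0, 0,0,0,0,0,-0.228,0, 0,0,0,0,0,-0.266,0, 0,0,0,0,0,-0.304,0, 0,0,0,0,0,-0.342,0, 0,0,0,0,0,-0.38,0]';  python3 g.py .438 .1115 .123 4.988; python3 -m pendant '[0,0,0,0,0,0,0, 0,0,0,0,0,0,0, 0,0,0,0,0,0,0.6, 0,0,0,0,0,0,0.6, 0,0,0,0,0,0,0.6, 0,0,0,0,0,0,0.6, 0,0,-0.05,0,0,0,0.6, 0,0,-0.1,0,0,0,0.6, 0,0,-0.15,0,0,0,0.6, 0,0,-0.15,0,0,0,0.6]'; python3 g.py .468 .0025 .2 4.988
```

```text
clock: 12.85
eef_pos: [0.4382, 0.1111, 0.1241]
tool_rot: [0.8, -0.6, 0.001, 0.0]
ft_force: [-1.3, -3.9, 6.7]
grip_width: 0.0102
grasp_force: 61.7
clk 12.85 pos [0.4382 0.1111 0.1241] F [-1.3 -3.9  6.7] q [ 0.25  0.22 -0.3   1.05 -0.   -1.6 ] w 0.0102
shift [-0.001   0.0001  0.0023] turn [-0.0002 -0.0004  0.0023]
clock: 13.68
eef_pos: [0.441, 0.1127, 0.2028]
tool_rot: [0.798, -0.602, 0.003, -0.004]
ft_force: [1.0, -1.0, 0.8]
grip_width: 0.0515
grasp_force: 0.0
clk 13.6833 pos [0.441  0.1127 0.2028] F [ 1.  -1.   0.8] q [ 0.25  0.16 -0.16  1.25  0.   -1.6 ] w 0.0515
shift [0.2267 0.0086 0.0054] turn [-0.0028  0.0001  0.0008]
```

Both fasteners are turned. Now down onto the handle bar.

```bash
python3 g.py .4693 .0022 .131 4.988; python3 -m pendant '[0.08,0.004,0,-0.003,0,0.001,0.6, 0.15,0.006,0,-0.003,0,0.001,0.6, 0.2,0.006,0,-0.003,0,0.001,0.6, 0.227,0.006,0.01,-0.003,0,0.001,0.6, 0.227,0.006,0.01,-0.003,0,0.001,0.6, 0.227,0.006,0.01,-0.003,0,0.001,0.6, 0.227,0.006,0.01,-0.003,0,0.001,0.6, 0.227,0.006,0.01,-0.003,0,0.001,0.6, 0.227,0.006,0.01,-0.003,0,0.001,0.6, 0.227,0.006,0.01,-0.003,0,0.001,0.6]'; python3 g.py .4693 .0022 .131 4.988
python3 - <<'E'
from workcell import bot
import cv2
cv2.imwrite("pics/w5.png",bot.camera("wrist")["pixels"][:,:,::-1])
E
```

```text
clk 13.6833 pos [0.441  0.1127 0.2028] F [ 1.  -1.   0.8] q [ 0.25  0.16 -0.16  1.25  0.   -1.6 ] w 0.0515
shift [0.2281 0.0075 0.1434] turn [-0.0028  0.0001  0.0008]
clock: 14.52
eef_pos: [0.4662, 0.0025, 0.1932]
tool_rot: [0.798, -0.603, -0.003, 0.004]
ft_force: [-0.2, 0.6, -0.2]
grip_width: 0.0514
grasp_force: 0.0
clk 14.5167 pos [0.4662 0.0025 0.1932] F [-0.2  0.6 -0.2] q [ 0.01  0.2  -0.13  1.25 -0.   -1.84] w 0.0514
shift [ 0.0022 -0.0069  0.1244] turn [0.0029 0.     0.0002]
```

View pics/w5.png

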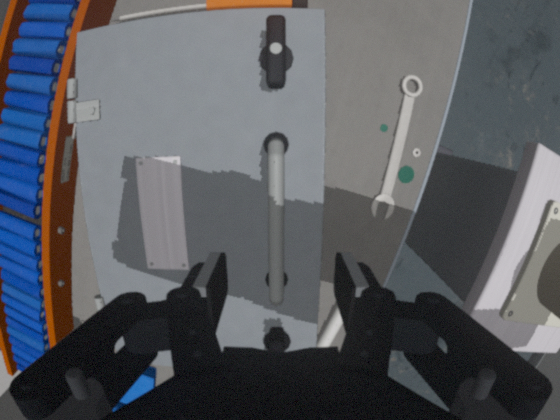

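The bar runs vertically at column 277, midway between the fingers, and both wings lie parallel to it. Descend and grip.

```bash
python3 -m pendant '[0.002,-0.006,0.03,0.003,0,0,0.6, 0.002,-0.006,0.06,0.003,0,0,0.6, 0.002,-0.006,0.09,0.003,0,0,0.6, 0.002,-0.006,0.11,0.003,0,0,0.6, 0.002,-0.006,0.124,0.003,0,0,0.6, 0.002,-0.006,0.124,0.003,0,0,0.6, 0.002,-0.006,0.124,0.003,0,0,0, 0.002,-0.006,0.124,0.003,0,0,0, 0.002,-0.006,0.124,0.003,0,0,0, 0.002,-0.006,0.124,0.003,0,0,0]'; python3 -m pendant '[0,0,0,0,0,0,0, 0,0,0,0,0,0,0, 0,0,0,0,0,0,0, 0,0,0,0,0,0,0, 0,0,0,0,0,0,0, 0,0,0,0,0,0,0, 0,0,0,0,0,0,0, 0,0,0,0,0,0,0, 0,0,0,0,0,0,0, 0,0,0,0,0,0,0]'; python3 g.py .4693 .0022 .131 4.988
python3 - <<'E'
import numpy as np
for t in np.arange(0,1.76,.0825):
    x=-.163*np.cos(t)+.038*np.sin(t)+.163; z=.163*np.sin(t)+.038*np.cos(t)-.038
    print(round(t,2),"dx",round(x/.5,3),"dz",round(z/.5,3))
E
```

```text
clock: 15.4
eef_pos: [0.4693, 0.0013, 0.1321]
tool_rot: [0.797, -0.604, 0.001, -0.0]
ft_force: [-2.1, -0.5, 1.8]
grip_width: 0.0075
grasp_force: 58.6
clock: 16.23
eef_pos: [0.4693, 0.0013, 0.1321]
tool_rot: [0.797, -0.604, 0.001, -0.0]
ft_force: [-2.3, 0.8, 5.6]
grip_width: 0.0077
grasp_force: 58.8
clk 16.2333 pos [0.4693 0.0013 0.1321] F [-2.3  0.8  5.6] q [ 0.    0.24 -0.24  1.08 -0.   -1.84] w 0.0077
shift [-0.0017 -0.0006  0.0021] turn [-0.0004 -0.0001 -0.0002]
0.0 dx 0.0 dz 0.0
0.08 dx 0.007 dz 0.027
0.16 dx 0.017 dz 0.053
0.25 dx 0.029 dz 0.078
0.33 dx 0.042 dz 0.102
0.41 dx 0.058 dz 0.124
0.5 dx 0.075 dz 0.146
0.58 dx 0.094 dz 0.166
0.66 dx 0.115 dz 0.184
0.74 dx 0.137 dz 0.2
0.82 dx 0.161 dz 0.215
0.91 dx 0.185 dz 0.228
0.99 dx 0.211 dz 0.238
1.07 dx 0.237 dz 0.247
1.16 dx 0.264 dz 0.253
1.24 dx 0.291 dz 0.257
1.32 dx 0.319 dz 0.259
1.4 dx 0.346 dz 0.258
1.48 dx 0.374 dz 0.255
1.57 dx 0.401 dz 0.25
1.65 dx 0.428 dz 0.243
1.73 dx 0.453 dz 0.234
```

```bash
python3 -m pendant '[0,-0.003,-0.014,0,0,0,0, 0,-0.007,-0.027,0,0,0,0, 0,-0.012,-0.04,0,0,0,0, 0,-0.017,-0.053,0,0,0,0, 0,-0.023,-0.066,0,0,0,0, 0,-0.029,-0.078,0,0,0,0, 0,-0.035,-0.09,0,0,0,0, 0,-0.042,-0.102,0,0,0,0, 0,-0.05,-0.113,0,0,0,0, 0,-0.058,-0.124,0,0,0,0]'; python3 g.py .4973 .0093 .1935 4.988
```

```text
clock: 17.07
eef_pos: [0.4951, 0.0087, 0.1933]
tool_rot: [0.797, -0.604, -0.001, 0.002]
ft_force: [-4.4, -3.5, -10.0]
grip_width: 0.0073
grasp_force: 58.3
clk 17.0667 pos [0.4951 0.0087 0.1933] F [ -4.4  -3.5 -10. ] q [ 0.02  0.25 -0.06  1.26 -0.   -1.83] w 0.0073
shift [ 0.0001 -0.0045 -0.0003] turn [ 0.0014 -0.0001 -0.0003]
```

```bash
python3 -m pendant '[0,-0.008,-0.011,0,0,0,0, 0,-0.017,-0.022,0,0,0,0, 0,-0.026,-0.032,0,0,0,0, 0,-0.036,-0.042,0,0,0,0, 0,-0.046,-0.051,0,0,0,0, 0,-0.057,-0.06,0,0,0,0, 0,-0.068,-0.068,0,0,0,0, 0,-0.079,-0.076,0,0,0,0, 0,-0.091,-0.084,0,0,0,0, 0,-0.103,-0.091,0,0,0,0]'; python3 g.py .5468 .023 .2396 4.988
```

```text
clock: 17.9
eef_pos: [0.5427, 0.0222, 0.2406]
tool_rot: [0.797, -0.604, -0.002, 0.003]
ft_force: [-13.3, -4.8, 3.7]
grip_width: 0.0076
grasp_force: 58.7
clk 17.9 pos [0.5427 0.0222 0.2406] F [-13.3  -4.8   3.7] q [ 0.04  0.33  0.16  1.41 -0.   -1.8 ] w 0.0076
shift [ 0.0006 -0.0084  0.002 ] turn [ 0.0021 -0.0001 -0.0005]
```

```bash
python3 -m pendant '[0,-0.012,-0.007,0,0,0,0, 0,-0.024,-0.013,0,0,0,0, 0,-0.037,-0.018,0,0,0,0, 0,-0.05,-0.023,0,0,0,0, 0,-0.063,-0.028,0,0,0,0, 0,-0.076,-0.032,0,0,0,0, 0,-0.09,-0.035,0,0,0,0, 0,-0.103,-0.038,0,0,0,0, 0,-0.117,-0.04,0,0,0,0, 0,-0.13,-0.042,0,0,0,0]'; python3 g.py .609 .041 .2606 4.988
```

```text
clock: 18.73
eef_pos: [0.6083, 0.0407, 0.2647]
tool_rot: [0.797, -0.604, 0.001, -0.001]
ft_force: [-8.7, -4.1, 7.2]
grip_width: 0.0072
grasp_force: 62.1
clk 18.7333 pos [0.6083 0.0407 0.2647] F [-8.7 -4.1  7.2] q [ 0.07  0.46  0.42  1.53 -0.   -1.78] w 0.0072
shift [-0.0001 -0.0014  0.0082] turn [-0.001  -0.0003 -0.0003]
```

```bash
python3 -m pendant '[0,-0.014,-0.001,0,0,0,0, 0,-0.028,-0.002,0,0,0,0, 0,-0.041,-0.002,0,0,0,0, 0,-0.055,-0.001,0,0,0,0, 0,-0.069,0.001,0,0,0,0, 0,-0.083,0.003,0,0,0,0, 0,-0.096,0.006,0,0,0,0, 0,-0.11,0.009,0,0,0,0, 0,-0.124,0.013,0,0,0,0, 0,-0.137,0.017,0,0,0,0]'; python3 g.py .675 .06 .2536 4.988
python3 - <<'E'
from workcell import bot
import cv2
b=bot.camera("side")["pixels"];cv2.imwrite("pics/s3.png",cv2.resize(b[60:300,180:380,::-1],None,fx=2.5,fy=2.5))
E
```

```text
clock: 19.57
eef_pos: [0.6756, 0.0598, 0.2568]
tool_rot: [0.797, -0.604, 0.002, -0.002]
ft_force: [-4.5, -2.2, 8.4]
grip_width: 0.0074
grasp_force: 63.5
clk 19.5667 pos [0.6756 0.0598 0.2568] F [-4.5 -2.2  8.4] q [ 0.09  0.62  0.66  1.61  0.   -1.76] w 0.0074
shift [-0.0007  0.0012  0.0064] turn [-0.0021 -0.0003 -0.0002]
```

View pics/s3.png

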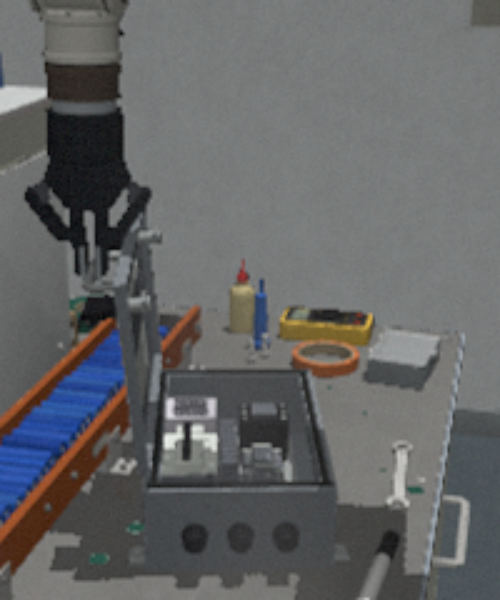

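The door stands slightly past upright with the gripper still on the bar. Open a little, rise, and back off.

```bash
python3 -m pendant '[0,0,0,0,0,0,0.25, 0,0,0,0,0,0,0.25, 0,0,0,0,0,0,0.25, 0,0,-0.02,0,0,0,0.25, 0,0,-0.05,0,0,0,0.25, 0,0,-0.08,0,0,0,0.25, 0,0,-0.12,0,0,0,0.25, 0,0,-0.16,0,0,0,0.25, 0,0,-0.2,0,0,0,0.25, 0,0,-0.2,0,0,0,0.25]'; python3 g.py .675 .06 .38 4.988
python3 - <<'E'
from workcell import bot
import cv2,numpy as np
b=bot.camera("side")["pixels"];t=bot.camera("top")["pixels"]
cv2.imwrite("pics/f.png",np.hstack([cv2.resize(b[40:300,180:380],(400,520)),cv2.resize(t[100:300,120:320],(400,400)) if 0 else cv2.copyMakeBorder(cv2.resize(t[100:300,140:340],(400,400)),0,120,0,0,0)])[:,:,::-1])
E
```

```text
clock: 20.45
eef_pos: [0.6763, 0.0605, 0.3589]
tool_rot: [0.797, -0.603, 0.004, -0.005]
ft_force: [1.0, -0.9, 0.2]
grip_width: 0.021
grasp_force: 0.0
clk 20.45 pos [0.6763 0.0605 0.3589] F [ 1.  -0.9  0.2] q [ 0.09  0.68  1.04  1.92  0.   -1.76] w 0.021
shift [ 0.0003  0.0023 -0.0423] turn [-0.0043 -0.0003 -0.0001]
```

View pics/f.png

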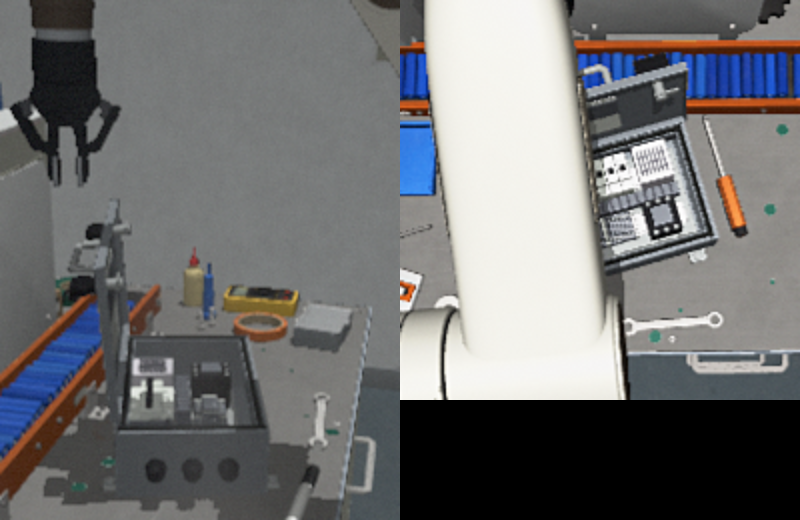

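The door stands open past upright by itself, the gripper hangs clear above it, and the screwdriver lies where it was. Handing in.

```bash
python3 -c "
from workcell import bot
print(bot.job_done())"
```

```text
the job is handed in; nothing more can be done
None
```

I turned both fasteners to unlocked with the door down, then opened the door slightly past upright, where it stays by itself; the gripper is clear, nothing loose appears to have moved, and the job is handed in (no verdict was returned).

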